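Rehang the sign frames on the right peg stands

ROBOT

A 6-joint arm with a two-finger parallel gripper is mounted at the origin on the work surface. World frame = base frame: x ahead of the robot, y to its left, z up, the work surface at z = 0. Lengths are in m, angles in rad, forces in N, time in s.
With the tool pointing down it reaches from about 0.275 to 0.825 m from the base axis. Payload 5.2 kg.
Tool frame: the origin (TCP) lies midway between the tips of the shut fingers; the grasp point (between the pads) lies 19 mm behind it; z points along the fingers, y is the line along which they close (so a half turn about z gives the same grasp; the last joint's range is limited). The gripper opens to 93 mm and grips with 3 to 60 N. Pads are 15 mm wide; open, the fingers measure 128 mm over their backs; the gripper's body (75 mm by 188 mm) begins 65 mm behind the grasp point.
Start: joints at [1.002, 0.259, 1.535, -0, 1.348, -0.203], TCP at [0.197, 0.514, 0.219] pointing down, gripper open.
Joint ranges: [-3.14, 3.14], [-0.91, 2.08], [0.19, 2.58], [-1.22, 4.36], [0.22, 2.71], [-3.12, 3.12]. Speed limits (rad/s): [2.57, 2.57, 3.14, 3.14, 3.14, 3.14].

INTERFACE

Orientations are given as a 3x3 rotation matrix whose columns are the frame's x, y, z axes.
In Python, from rig import arm, cams gives the robot as it stands.
- The arm moves only by the tool drive_tool, never from a script. Its argument "targets" is text: rows parted by semicolons, each of 5 numbers parted by spaces: the closure, from -1 (fully open) to 1 (shut), then the shift along the tool's x, y, z scaled (see below), then the turn about the tool's z scaled (see below). A call has 1 to 12 rows; each row shifts and turns the commanded pose from where the row before left it, along the tool's axes as they then stand; what a row does not reach is not made up. The controller multiplies each number of a shift by 20 mm and each number of a turn by pi/2 rad. A row lasts 1/8 s, in which the tool goes at most 62.5 mm and 10.7 degrees, less where a joint would pass 70% of its speed; a pose out of reach is approached as far as the arm can. A call with a number of a shift or a turn outside -1 to 1 is refused whole. A call with a gripper value outside its range is refused whole. The fingers move at their own pace and stop on an object; "force" is the grip in N (left out, the last holds). Time passes only in rows, so rows that do not move let the fingers close. It gives the time, the measured TCP pose, the force, the opening and the grip force at its end, in the units of the state.
- arm.observe(): the state, without advancing time (a new reading comes with each control period).
- cams.capture(name): name is "scene" or "top" or "wrist"; returns a dict with "frame" (420x560x3 uint8, red, green, blue), "intrinsics" (3x3 intrinsics, pixels), "R" (3x3) and "t" (3): a world point X has camera coordinates R X + t; the wrist camera has in their place "hand_eye" (4x4, takes a point from camera to tool coordinates, whose origin is the TCP and whose axes are the flange's). Camera axes: x right, y down, z forward; pixel columns grow to the right and rows downward; lengths in m; the calibration is good to about 2 mm. A picture is of the moment at which its call begins: read the wrist's pose just before it. There is no depth.
- arm.job_done(): hands the job in; it is judged then, once.
The state is a dict: "t": time; "qpos": joint angles; "joint_vel": joint speeds; "effort": joint torques, N m; "tcp_pos": TCP position; "tcp_rot": TCP orientation; "wrist_force": force on the tool from outside, world axes, zero at the start; "ft_torque": the same for the moment, N m; "finger_gap": opening from 0.0 (shut) to 1.0 (fully open); "gripper_force": force on a finger pad.
Only numpy, scipy, OpenCV 4.12 (cv2) and the standard library are available. Lean on these libraries where they do the work, as an engineer would, in place of code of your own. Each camera call takes 0.05 s, during which the arm holds its last target. There are 200 camera calls.

TASK

The white hexagon frame was hung on the wrong stand: move it to the stand with the wide-set pegs, and hang the slim upright frame on the stand with the close-set pegs. Each frame must hang freely and level, its top wall resting on both pegs between the upturned tips and the upright plate. Do not tip the frames over, and leave the tin, the bottle, the hammer and the clamp where they are.

Things in the scene. Friction and masses are not known exactly. Their poses are not given: they have to be found in the camera images.
- hexagon: White hexagonal sign frame, a ring open front to back: 171 wide (y), 148 high (z), 40 mm deep (x, axis of the opening), walls 12; opening 124 across flats, flat top 72 long. Aluminium tab to grip on top: 12 thick (x), 34 wide (y), z 148 to 176. Origin: centre of underside, mid-depth. Same front and back. 0.2 kg, swings if gripped loosely. Starts hung on the close-set pegs, origin 34 mm up.
- hexagon_inside_top (a point): Centre of the underside of the hexagon's top wall (the face that rests on the pegs), mid-depth, 136 mm above the frame's origin; axes as the frame.
- slim: White slim rectangular clipped-corner sign frame, a ring open front to back: 81 wide (y), 110 high (z), 40 mm deep (x, axis of the opening), walls 12; opening 57 x 86 high, flat top 41 long, too small for the wide-set pegs. Aluminium tab to grip on top: 12 thick (x), 34 wide (y), z 110 to 138. Origin: centre of underside, mid-depth. Same front and back. 0.14 kg. Starts standing on the table.
- slim_inside_top (a point): Centre of the underside of the slim frame's top wall (the face that rests on the pegs), mid-depth, 98 mm above the frame's origin; axes as the frame.
- wide_stand: Fixed dark steel stand with two wide-set 8 mm round level pegs, 52 mm between centres, tops 170 mm up, pointing to its -x (roughly at the robot). Base plate 120 x 120 x 10. Upright plate 100 wide, 12 thick, 172 high, front face at x = +34. Pegs end at x = -40 in upturned tips 8 thick, 14 above the peg tops. Origin: centre of base underside, z up. The stands may swap sides.
- wide_stand_seat (a point): Where a frame's inside top belongs on the wide-set pegs: midway between the two pegs and along them, at the height of their tops (170 mm above the stand's origin); axes as the stand.
- narrow_stand: Fixed dark steel stand with two close-set 8 mm round level pegs, 22 mm between centres, tops 170 mm up, pointing to its -x (roughly at the robot). Base plate 120 x 120 x 10. Upright plate 100 wide, 12 thick, 172 high, front face at x = +34. Pegs end at x = -40 in upturned tips 8 thick, 14 above the peg tops. Origin: centre of base underside, z up. The stands may swap sides.
- narrow_stand_seat (a point): The same point on the close-set pegs.
- tin: Bystander: paint tin, 72 mm across, 95 mm high; origin at the centre of its underside.
- glue: Bystander: white plastic bottle with a grey cap, 60 mm across, 170 mm high; origin at the centre of its underside.
- hammer: Bystander: hammer lying on the table, 260 mm long along its x, handle to its -x; under 40 mm high.
- clamp: Bystander: bar clamp lying on the table in front of a stand, 230 mm long along its x, 80 mm wide, 20 mm high; origin under its bar.
Things that resemble listed ones, but are neither listed nor needed, are in the scene too. What is shaped like the hexagon but green or yellow is not meant.

How it is judged:
At the end, for the whole second after the job is handed in: Hexagon hung on the wide-set pegs, slim frame on the close-set pegs: inside top within 16 mm along, 14 mm across and 5 mm in height of its stand's seat, upright within 0.10 rad, turned as the stand within 0.2 rad (either way round), borne by the stand, released, at rest (x of hexagon_inside_top in the frame of wide_stand_seat between -0.016 and 0.016 m and y of hexagon_inside_top in the frame of wide_stand_seat between -0.014 and 0.014 m and z of hexagon_inside_top in the frame of wide_stand_seat between -0.005 and 0.005 m and angle between each of hexagon, slim's own z axis and vertical below 0.1 rad and angle between the x axis of hexagon and the x axis of wide_stand, either way round below 0.2 rad and contact force between hexagon and wide_stand above 0.5 N and linear speed of each of hexagon, slim below 0.03 m/s and angular speed of each of hexagon, slim below 0.3 rad/s and x of slim_inside_top in the frame of narrow_stand_seat between -0.016 and 0.016 m and y of slim_inside_top in the frame of narrow_stand_seat between -0.014 and 0.014 m and z of slim_inside_top in the frame of narrow_stand_seat between -0.005 and 0.005 m and angle between the x axis of slim and the x axis of narrow_stand, either way round below 0.2 rad and contact force between slim and narrow_stand above 0.5 N); the robot touches nothing.
It fails at once if the tin is pushed more than 3 cm (distance of tin from where it was at the start of the episode above 0.03 m).
It fails at once if the bottle is pushed more than 3 cm (distance of glue from where it was at the start of the episode above 0.03 m).
It fails at once if the hammer is pushed more than 3 cm (distance of hammer from where it was at the start of the episode above 0.03 m).
It fails at once if the clamp is pushed more than 3 cm (distance of clamp from where it was at the start of the episode above 0.03 m).
It fails at once if a frame is tipped over (angle between any of hexagon, slim's own z axis and vertical above 0.8 rad).
It also fails if it takes over 69 s, if anything falls off the work surface, if the arm or the gripper's body presses on something with over 40 N, if the wrist force passes 120 N, or if a joint passes its speed limit or range.

## Working session

There is one attempt and no reset: what is moved stays moved. The work goes in short steps, Python scripts to look and compute and a tool call to move; the robot and the scene stay as the last step left them, time stands still between calls to the robot, and variables do not carry over. Pictures are saved under pics/ and viewed, at most 10 in all, crops included, and the job is handed in when it is done.

Besides the shell and the picture viewer there is one more tool, called after "Request:" as name(argument=value, ...) on one line, values as JSON. drive_tool: Moves the arm, as the interface text tells. Its arguments: {"type":"object","properties":{"targets":{"type":"string"},"force":{"type":"number"}},"required":["targets"]}

```bash
ls; mkdir -p pics; python3 - <<'E'
from rig import arm,cams
import cv2,numpy as np,pickle
s=arm.observe()
print(s['t'],s['tcp_pos'],s['tcp_rot'],s['finger_gap'])
for n in ['scene','top']:
    c=cams.capture(n); pickle.dump(c,open(f'pics/{n}0.pkl','wb'))
    cv2.imwrite(f'pics/{n}0.png',cv2.resize(c['frame'][:,:,::-1],(800,600),interpolation=cv2.INTER_CUBIC))
    print(n,c['intrinsics'].tolist(),c['R'].round(4).tolist(),c['t'].round(4).tolist())
E
```

```text
pics
0.0 [0.19641269 0.51316722 0.21781654] [[-9.33831630e-01  3.57711496e-01 -9.86443025e-04]
 [ 3.57712656e-01  9.33830473e-01 -1.51730967e-03]
 [ 3.78411442e-04 -1.76977492e-03 -9.99998362e-01]] 1.000208685436023
scene [[537.7852471648098, 0.0, 285.2439761993648], [0.0, 537.7852471648098, 212.6597178134041], [0.0, 0.0, 1.0]] [[-0.9272, 0.3745, -0.0046], [0.3258, 0.8006, -0.5029], [-0.1846, -0.4678, -0.8643]] [0.5477, -0.1087, 1.9963]
top [[501.93653345082686, 0.0, 280.03035955441953], [0.0, 501.93653345082686, 213.732881493083], [0.0, 0.0, 1.0]] [[0.0343, -0.9994, 0.0031], [-0.9776, -0.0342, -0.2076], [0.2076, 0.0041, -0.9782]] [-0.0384, 0.6125, 1.2666]
```

View pics/scene0.png

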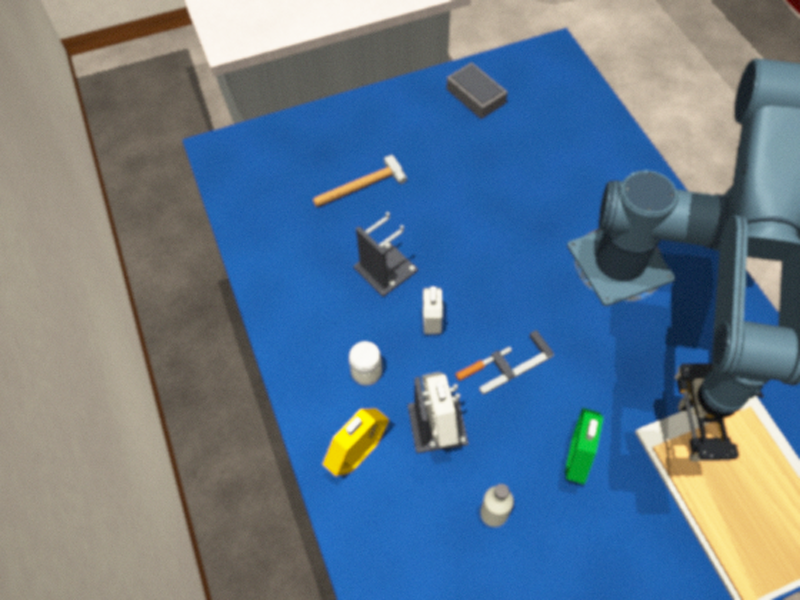

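View pics/top0.png

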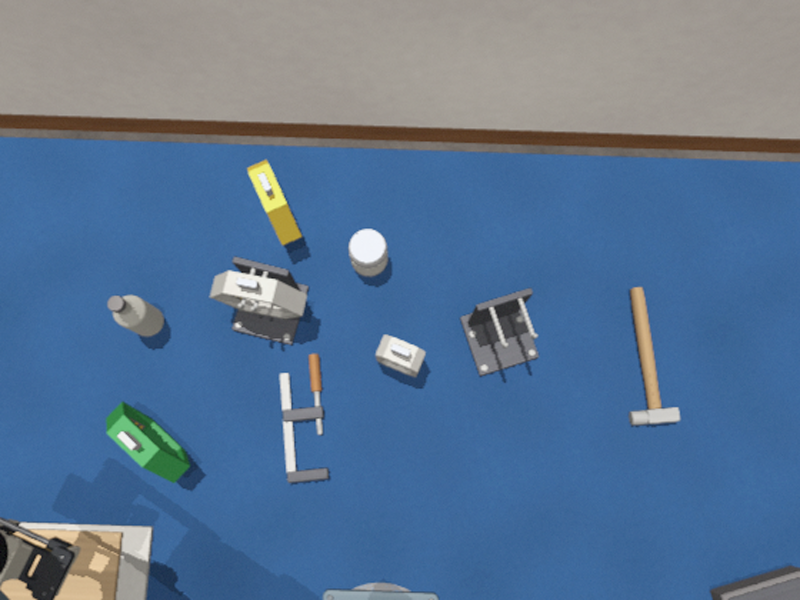

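Top view (800x600 scale): a white hexagon hangs on the stand at (262,295), and the white slim frame stands at (400,355). The wide-peg stand is empty at (500,330). There are also a green hexagon at (148,442) and a yellow one at (274,203), the tin at (368,252), the bottle at (137,315), the clamp at (303,420) and the hammer at (650,355).

The candidates for the hexagon are the white, green and yellow frames. The white one on the close-set pegs is the one meant, because the other two are coloured. I'll confirm this with an enlarged mosaic.

```bash
cat > h.py <<'E'
import numpy as np,cv2,pickle
def ray(c,u,v):
    K,R,t=c['intrinsics'],c['R'],c['t']
    o=-R.T@t; d=R.T@np.linalg.solve(K,[u,v,1.]); return o,d/np.linalg.norm(d)
def onz(c,u,v,z):
    o,d=ray(c,u,v); return o+d*(z-o[2])/d[2]
def tri(c1,p1,c2,p2):
    o1,d1=ray(c1,*p1);o2,d2=ray(c2,*p2)
    s=np.linalg.lstsq(np.c_[d1,-d2],o2-o1,rcond=None)[0]
    a=o1+s[0]*d1;b=o2+s[1]*d2
    return (a+b)/2,np.linalg.norm(a-b)
def proj(c,X):
    p=c['intrinsics']@(c['R']@np.asarray(X)+c['t']);return p[:2]/p[2]
E
python3 - <<'E'
from h import *
T=pickle.load(open('pics/top0.pkl','rb'));S=pickle.load(open('pics/scene0.pkl','rb'))
def crop(c,u,v):
    im=c['frame'][v-37:v+38,u-33:u+33,::-1]
    return cv2.resize(im,(264,300),interpolation=cv2.INTER_CUBIC)
m=np.vstack([np.hstack([crop(T,*p) for p in [(182,208),(280,248),(350,232)]]),np.hstack([crop(S,*p) for p in [(307,288),(303,217),(270,182)]])])
cv2.imwrite('pics/m0.png',m)
print([onz(T,*p).round(3).tolist() if 0 else onz(T,p[0],p[1],p[2]).round(3).tolist() for p in [(173,199,.21),(280,245,.138),(350,240,.01),(258,176,.095),(97,221,.17)]])
E
```

```text
[[0.609, 0.237, 0.21], [0.519, -0.02, 0.138], [0.558, -0.211, 0.01], [0.706, 0.044, 0.095], [0.557, 0.426, 0.17]]
```

View pics/m0.png

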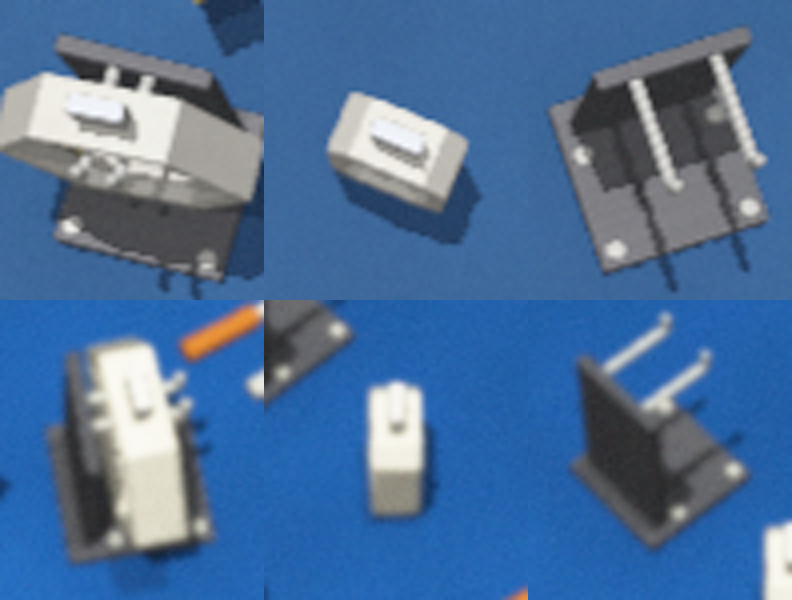

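The crops confirm it. The white hexagon hangs on the close-set pegs (crop 1), the slim frame stands free (crop 2), and the empty stand has the wide-set pegs (crop 3).

```bash
cat > m1.py <<'E'
from h import *
T=pickle.load(open('pics/top0.pkl','rb'));S=pickle.load(open('pics/scene0.pkl','rb'))
f=lambda x,y,cx,cy,k=0:((x-264*k+.5)/4-.5+cx-33,(y%300+.5)/4-.5+cy-37)
N=(182,208,0);W=(350,232,2);L=(280,248,1)
def P(p,w,z): return onz(T,*f(*p,*w),z)
def yaw(v): return np.degrees(np.arctan2(v[1],v[0]))
# wide
fl,fr,bl=P((605,270),W,.01),P((767,218),W,.01),P((550,105),W,.01)
print('wide base w',np.linalg.norm(fl-fr),np.linalg.norm(fl-bl),'yaw',yaw(fl-fr)-90,yaw(bl-fl)); 
c=(fr+bl)/2;print('centre',c)
p=[P(q,W,.168) for q in [(635,84),(673,184),(716,60),(758,158)]]
print('pegs',np.round(p,3).tolist(),'gap',np.linalg.norm((p[0]+p[1]-p[2]-p[3])/2),'yaw',yaw(p[0]-p[1]),yaw(p[2]-p[3]),'len',np.linalg.norm(p[0]-p[1]))
# triangulated tips with scene
for a,b in [((674,180),(707,360)),((757,155),(665,320))]:
    print('tip',tri(T,f(*a,*W),S,f(*b,270,182,2)))
# narrow
fl,fr=P((55,240),N,.01),P((222,280),N,.01)
y=yaw(fl-fr)-90;a=np.radians(y)
print('narrow base',np.linalg.norm(fl-fr),y,'centre',(fl+fr)/2+.06*np.array([np.cos(a),np.sin(a),0]))
for a in [(57,38),(212,75)]: print('upright',P(a,N,.172),P(a,N,.182))
for a,b in [((80,168),(180,380)),((128,170),(186,405))]:
    print('ntip',tri(T,f(*a,*N),S,f(*b,307,288)))
# tabs
for nm,w,h,k in [('hex',N,.21,0),('slim',L,.138,1)]:
    u,v=w[:2];im=T['frame'][v-37:v+38,u-33:u+33].astype(int)
    m=((im[:,:,2]>=im[:,:,0]-2)&(im.min(2)>200)).astype(np.uint8)
    cs,_=cv2.findContours(m,0,1);cc=max(cs,key=cv2.contourArea)
    pts=np.argwhere(m)[:,::-1]; 
    n,lab,st,ce=cv2.connectedComponentsWithStats(m);i=1+st[1:,4].argmax()
    pix=np.argwhere(lab==i)[:,::-1]+[u-33,v-37]
    X=np.array([onz(T,*q,h) for q in pix])
    (cx,cy),sz,an=cv2.minAreaRect((X[:,:2]*1e3).astype(np.float32))
    e=np.linalg.eigh(np.cov(X[:,:2].T));d=e[1][:,1]
    print(nm,st[i],X.mean(0),(cx,cy),sz,an,'PCA yaw of width',yaw(d))
E
python3 m1.py
```

```text
wide base w 0.11668115304486273 0.11915949433407716 yaw 19.68018840344179 19.177649725061915
centre [ 0.57230884 -0.20800917  0.01      ]
pegs [[0.592, -0.172, 0.168], [0.531, -0.196, 0.168], [0.609, -0.222, 0.168], [0.549, -0.247, 0.168]] gap 0.05324757087528394 yaw 21.052726278561693 22.9838201757434 len 0.06522216905574786
tip (array([ 0.52918278, -0.19238935,  0.18160988]), np.float64(0.005800253194001193))
tip (array([ 0.54666297, -0.2423421 ,  0.18439131]), np.float64(0.0030369636183548705))
narrow base 0.11851307298959779 -11.525264480278196 centre [0.61336455 0.23367189 0.01      ]
upright [0.66517084 0.27398548 0.172     ] [0.66242436 0.27150178 0.182     ]
upright [0.64500598 0.17697635 0.172     ] [0.64242834 0.17530491 0.182     ]
ntip (array([0.57900187, 0.24445562, 0.20461142]), np.float64(0.004466867102870552))
ntip (array([0.58031262, 0.23522769, 0.14712416]), np.float64(0.02087091215335551))
hex [16 23 15  7 68] [0.61380189 0.23921784 0.21      ] (613.7884521484375, 238.97911071777344) (33.661712646484375, 10.902570724487305) 80.47809600830078 PCA yaw of width 80.91602484915109
slim [26 30 15  8 62] [ 0.52083124 -0.01986764  0.138     ] (520.8316650390625, -19.766849517822266) (33.71261978149414, 11.11960220336914) 68.57750701904297 PCA yaw of width 71.29219220246672
```

Both tabs measure 34 x 11 mm at the expected heights, and the base plates measure 117–119 mm. The seats are at:
- **Wide stand:** about (0.572, -0.207), yaw 20°.
- **Narrow stand:** about (0.613, 0.234), yaw -11.5°.

The hexagon's tab is at (0.614, 0.239), yaw about -10°. I'll turn and raise the tool first.

```bash
cat > go.py <<'E'
import sys,numpy as np
from rig import arm
def plan(x,y,z,yaw):
    s=arm.observe();R=s['tcp_rot'];p=s['tcp_pos']
    cy=np.degrees(np.arctan2(R[1,1],R[0,1])); dy=(yaw-cy+90)%180-90
    d=R.T@(np.array([x,y,z])-p)
    print('t %.2f p %s yaw %.1f tilt %.2f gap %.1fmm F %s'%(s['t'],p.round(4),cy,np.degrees(np.arccos(-R[2,2])),s['finger_gap']*93,s['wrist_force'].round(1)))
    print('units tool x,y,z: %s  turn units %.3f'%((d/.02).round(2),-dy/90))
if __name__=='__main__': plan(*map(float,sys.argv[1:]))
E
```

Request:
drive_tool(targets="0.35 0 0 -0.25 0.11;0.35 0 0 -0.25 0.11;0.35 0 0 -0.25 0.11;0.35 0 0 -0.25 0.11;0.35 0 0 -0.25 0.11;0.35 0 0 -0.25 0.11;0.35 0 0 -0.25 0.11;0.35 0 0 -0.25 0.11", force=40)

```text
t: 1.1
tcp_pos: [0.1966, 0.5134, 0.2583]
tcp_rot: [[0.182, 0.983, -0.001], [0.983, -0.182, -0.001], [-0.001, -0.0, -1.0]]
wrist_force: [0.1, 0.4, -0.1]
finger_gap: 0.323
gripper_force: 0.0
```

```bash
python3 go.py 0.614 0.239 0.25 -10
```

```text
t 1.10 p [0.1966 0.5134 0.2583] yaw -10.5 tilt 0.06 gap 30.1mm F [ 0.1  0.4 -0.1]
units tool x,y,z: [-9.69 23.02  0.42]  turn units -0.005
```

Request:
drive_tool(targets="0.35 -0.42 1 0 0;0.35 -0.42 1 0 0;0.35 -0.42 1 0 0;0.35 -0.42 1 0 0;0.35 -0.42 1 0 0;0.35 -0.42 1 0 0;0.35 -0.42 1 0 0;0.35 -0.42 1 0 0;0.35 -0.42 1 0 0;0.35 -0.42 1 0 0;0.35 -0.42 1 0 0;0.35 -0.42 1 0 0")

```text
t: 2.6
tcp_pos: [0.416, 0.3714, 0.2584]
tcp_rot: [[0.176, 0.984, -0.0], [0.984, -0.176, -0.0], [-0.0, -0.0, -1.0]]
wrist_force: [0.2, -0.6, -0.5]
finger_gap: 0.326
gripper_force: 0.0
```

Request:
drive_tool(targets="0.35 -0.42 1 0 0;0.35 -0.42 1 0 0;0.35 -0.42 1 0 0;0.35 -0.42 1 0 0;0.35 -0.42 1 0 0;0.35 -0.42 1 0 0;0.35 -0.42 1 0 0;0.35 -0.42 1 0 0;0.35 -0.42 1 0 0;0.35 -0.42 1 0 0;0.35 -0.42 0.9 0 0;0.35 0 0 0 0")

```text
t: 4.1
tcp_pos: [0.6147, 0.2415, 0.2581]
tcp_rot: [[0.178, 0.984, -0.0], [0.984, -0.178, -0.0], [-0.0, -0.0, -1.0]]
wrist_force: [0.1, 0.8, -0.1]
finger_gap: 0.318
gripper_force: 0.0
```

```bash
python3 go.py 0.614 0.239 0.186 -10; python3 - <<'E'
from rig import arm,cams
import pickle,cv2
s=arm.observe();c=cams.capture('wrist');pickle.dump((s,c),open('pics/w1.pkl','wb'))
cv2.imwrite('pics/w1.png',c['frame'][:,:,::-1]);print(c['hand_eye'].round(3),c['intrinsics'].round(0).tolist())
E
```

```text
t 4.10 p [0.6147 0.2415 0.2581] yaw -10.3 tilt 0.03 gap 29.6mm F [ 0.1  0.8 -0.1]
units tool x,y,z: [-0.13 -0.01  3.61]  turn units -0.003
[[ 0.001 -0.969 -0.247  0.068]
 [ 1.     0.001  0.001  0.001]
 [-0.    -0.247  0.969 -0.166]
 [ 0.     0.     0.     1.   ]] [[330.0, 0.0, 283.0], [0.0, 330.0, 214.0], [0.0, 0.0, 1.0]]
```

View pics/w1.png

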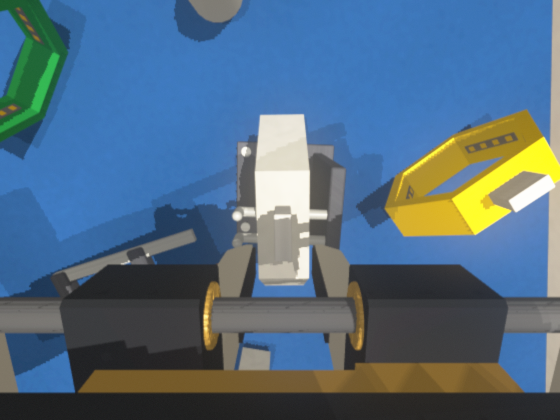

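The wrist view shows the hexagon tab at (286,240), midway between the fingers (columns 235 and 335). The close-set peg tips are at (237,215) and (240,240). I'll descend and grip.

Request:
drive_tool(targets="0.35 -0.13 0 0.9 0;0.35 0 0 0.9 0;0.35 0 0 0.9 0;0.35 0 0 0.9 0;0.35 0 0 0 0;1 0 0 0 0;1 0 0 0 0;1 0 0 0 0;1 0 0 0 0;1 0 0 0 0", force=50)

```text
t: 5.4
tcp_pos: [0.6136, 0.2403, 0.1878]
tcp_rot: [[0.176, 0.984, 0.002], [0.984, -0.176, 0.001], [0.001, 0.002, -1.0]]
wrist_force: [0.6, 1.0, 5.6]
finger_gap: 0.122
gripper_force: 50.0
```

Request:
drive_tool(targets="1 0 0 -0.4 0;1 0 0 -0.6 0;1 0 0 -0.6 0;1 0 0 0 0;1 0 -0.4 0 0;1 0 -0.8 0 0;1 0 -1 0 0;1 0 -1 0 0;1 0 -1 0 0;1 0 -0.8 0 0;1 0 -0.4 0 0;1 0 0 0 0")

```text
t: 6.9
tcp_pos: [0.5064, 0.2593, 0.2188]
tcp_rot: [[0.176, 0.984, 0.0], [0.984, -0.176, -0.0], [0.0, 0.0, -1.0]]
wrist_force: [0.2, -0.4, -2.2]
finger_gap: 0.124
gripper_force: 50.0
```

```bash
python3 go.py 0.475 -0.242 0.32 20; python3 - <<'E'
from rig import arm,cams
import pickle,cv2
s=arm.observe();c=cams.capture('top');pickle.dump((s,c),open('pics/t2.pkl','wb'))
cv2.imwrite('pics/t2.png',cv2.resize(c['frame'][:,:,::-1],(800,600),interpolation=cv2.INTER_CUBIC))
E
```

```text
t 6.90 p [0.5064 0.2593 0.2188] yaw -10.1 tilt 0.02 gap 11.5mm F [ 0.2 -0.4 -2.2]
units tool x,y,z: [-24.95   2.87  -5.06]  turn units -0.335
```

View pics/t2.png

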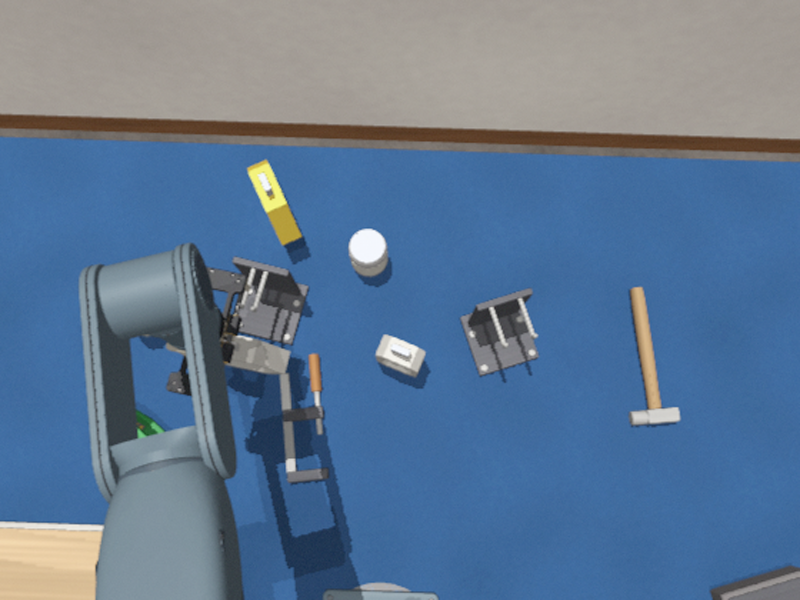

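The hexagon is out and hanging from the gripper (2.2 N). Both stands, the slim frame at (400,355) and the bystanders have not moved. Next I raise it, turn it and carry it over.

Request:
drive_tool(targets="1 0 0 -0.6 0;1 0 0 -1 0;1 0 0 -1 -0.06;1 0 0 -1 -0.07;1 0 0 -1 -0.07;1 0 0 -0.4 -0.07;1 0 0 0 -0.065;1 0 0 0 0")

```text
t: 7.95
tcp_pos: [0.5073, 0.259, 0.3194]
tcp_rot: [[-0.341, 0.94, 0.001], [0.94, 0.341, 0.0], [-0.0, 0.001, -1.0]]
wrist_force: [-0.7, 0.2, -2.6]
finger_gap: 0.127
gripper_force: 50.0
```

```bash
python3 go.py 0.475 -0.242 0.32 20; python3 - <<'E'
from h import *
s,T=pickle.load(open('pics/t2.pkl','rb'))
f=lambda v,o:v.astype(float)
for nm,(u,v) in {'n':(187,206),'w':(350,232)}.items():
    cv2.imwrite(f'pics/c_{nm}.png',cv2.resize(T['frame'][v-25:v+35,u-27:u+33,::-1],(600,600),interpolation=cv2.INTER_CUBIC))
E
```

```text
t 7.95 p [0.5073 0.259  0.3194] yaw 19.9 tilt 0.06 gap 11.8mm F [-0.7  0.2 -2.6]
units tool x,y,z: [-23.   -10.05  -0.04]  turn units -0.001
```

View pics/c_n.png

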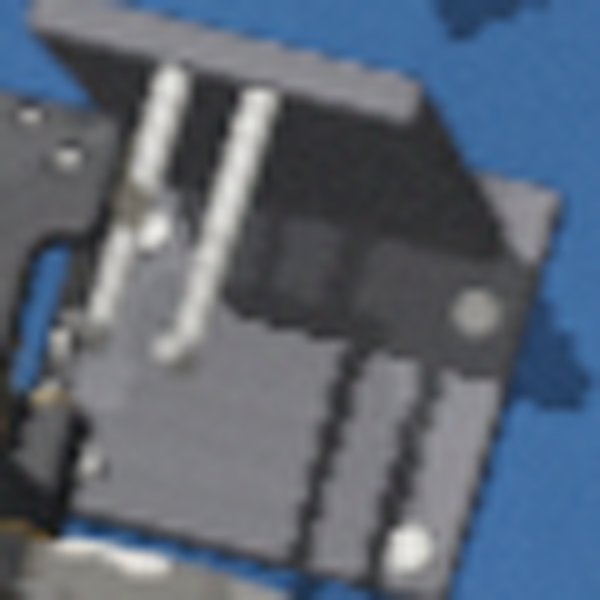

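View pics/c_w.png

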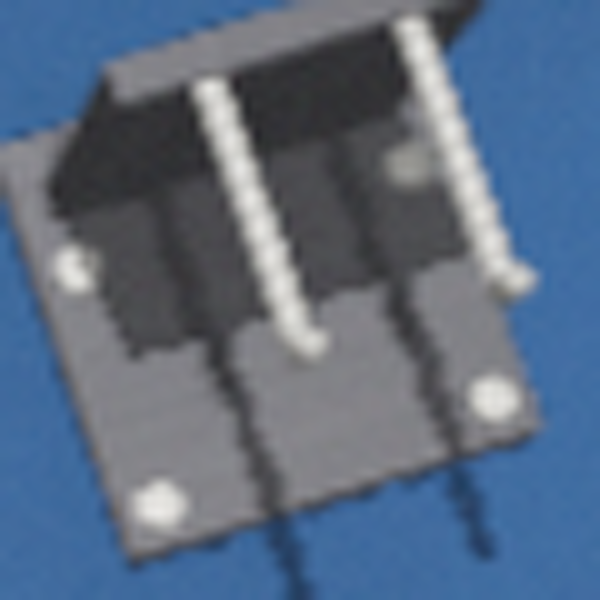

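```bash
cat > m2.py <<'E'
from h import *
s,T=pickle.load(open('pics/t2.pkl','rb'))
g=lambda p,u,v,z:onz(T,(p[0]+.5)/10-.5+u-27,(p[1]+.5)/10-.5+v-25,z)
yaw=lambda v:np.degrees(np.arctan2(v[1],v[0]))
for nm,u,v,r,e,tips,fr in [('n',187,206,[(173,75),(262,95)],[(97,325),(185,338)],[(62,340),(167,348)],[(445,598),(75,513)]),('w',350,232,[(210,85),(412,22)],[(290,330),(497,280)],[(315,343),(522,279)],[(542,430),(130,563)])]:
    R=[g(p,u,v,.169) for p in r];E=[g(p,u,v,.168) for p in e];t=[g(p,u,v,.184) for p in tips]
    y=np.mean([yaw(a-b) for a,b in zip(R,E)]);F=[g(p,u,v,.01) for p in fr]
    yb=yaw(F[1]-F[0])-90; a=np.radians(y);d=np.array([np.cos(a),np.sin(a)]);n=np.array([-d[1],d[0]])
    print(nm,'peg yaws',[yaw(a-b) for a,b in zip(R,E)],'base yaw',yb,'gap',(R[0]-R[1])[:2]@n,(E[0]-E[1])[:2]@n,'len',np.linalg.norm(R[0]-E[0]))
    print('  centre from roots',np.mean(R,0)[:2]-.034*d,'from ends',np.mean(E,0)[:2]+.037*d,'tips',np.mean(t,0)[:2]+.039*d,'tipgap',(t[0]-t[1])[:2]@n, 'base',np.mean(F,0)[:2]+.06*d)
E
python3 m2.py
```

```text
n peg yaws [np.float64(-12.375296343884806), np.float64(-13.247373959467724)] base yaw -10.99683120390263 gap 0.02267405855493285 0.021700351224443342 len 0.06480585841551928
  centre from roots [0.61169561 0.23507567] from ends [0.6185476  0.23351107] tips [0.6139327  0.23566183] tipgap 0.024984716747683103 base [0.61197966 0.22594652]
w peg yaws [np.float64(18.491789432483788), np.float64(18.185902389427707)] base yaw 19.76946151569615 gap 0.052246160230477595 0.05190122850008998 len 0.06284102461288661
  centre from roots [ 0.56983402 -0.20780612] from ends [ 0.57589885 -0.20579081] tips [ 0.57384097 -0.20853076] tipgap 0.052273749207750374 base [ 0.57142425 -0.20878135]
```

Request:
drive_tool(targets="1 -0.5 -0.22 0 0;1 -0.8 -0.35 0 0;1 -1 -0.44 0 0;1 -1 -0.44 0 0;1 -1 -0.44 0 0;1 -1 -0.44 0 0;1 -1 -0.44 0 0;1 -1 -0.44 0 0;1 -1 -0.44 0 0;1 -1 -0.44 0 0;1 -1 -0.44 0 0;1 -1 -0.44 0 0")

```text
t: 9.45
tcp_pos: [0.4899, 0.011, 0.3188]
tcp_rot: [[-0.34, 0.94, 0.0], [0.94, 0.34, -0.0], [-0.0, -0.0, -1.0]]
wrist_force: [0.7, -0.4, -2.5]
finger_gap: 0.127
gripper_force: 50.0
```

Request:
drive_tool(targets="1 -1 -0.44 0 0;1 -1 -0.44 0 0;1 -1 -0.44 0 0;1 -1 -0.44 0 0;1 -1 -0.44 0 0;1 -1 -0.44 0 0;1 -1 -0.44 0 0;1 -1 -0.44 0 0;1 -1 -0.44 0 0;1 -1 -0.44 0 0;1 -0.6 -0.3 0 0;1 -0.4 -0.2 0 0")

```text
t: 10.95
tcp_pos: [0.4733, -0.2283, 0.3186]
tcp_rot: [[-0.341, 0.94, -0.0], [0.94, 0.341, 0.0], [0.0, -0.0, -1.0]]
wrist_force: [0.1, -0.2, -1.9]
finger_gap: 0.123
gripper_force: 50.0
```

```bash
python3 go.py 0.476 -0.242 0.22 20
```

```text
t 10.95 p [ 0.4733 -0.2283  0.3186] yaw 19.9 tilt 0.02 gap 11.4mm F [ 0.1 -0.2 -1.9]
units tool x,y,z: [-0.69 -0.11  4.93]  turn units -0.001
```

Request:
drive_tool(targets="1 -0.3 0 0.4 0.01;1 -0.25 0 0.8 0;1 0 0 1 0;1 0 0 1 0;1 0 0 1 0;1 0 0 0.6 0;1 0 0 0.3 0;1 0 0 0 0;1 0 0 0 0")

```text
t: 12.08
tcp_pos: [0.4777, -0.2381, 0.2174]
tcp_rot: [[-0.327, 0.945, 0.001], [0.945, 0.327, -0.001], [-0.001, 0.001, -1.0]]
wrist_force: [-0.4, 0.9, -2.2]
finger_gap: 0.125
gripper_force: 50.0
```

```bash
python3 go.py 0.572 -0.2065 0.216 19; python3 - <<'E'
from rig import arm,cams
import pickle,cv2
s=arm.observe();c=cams.capture('wrist');pickle.dump((s,c),open('pics/w2.pkl','wb'))
S=cams.capture('scene');pickle.dump(S,open('pics/s2.pkl','wb'))
import numpy as np
a=cv2.resize(c['frame'][60:340,130:480,::-1],(440,352));b=cv2.resize(S['frame'][120:240,220:340,::-1],(352,352),interpolation=cv2.INTER_CUBIC)
cv2.imwrite('pics/w2.png',np.hstack([a,b]))
E
```

```text
t 12.07 p [ 0.4777 -0.2381  0.2174] yaw 19.1 tilt 0.08 gap 11.6mm F [-0.4  0.9 -2.2]
units tool x,y,z: [-0.05  4.97  0.07]  turn units 0.001
```

View pics/w2.png

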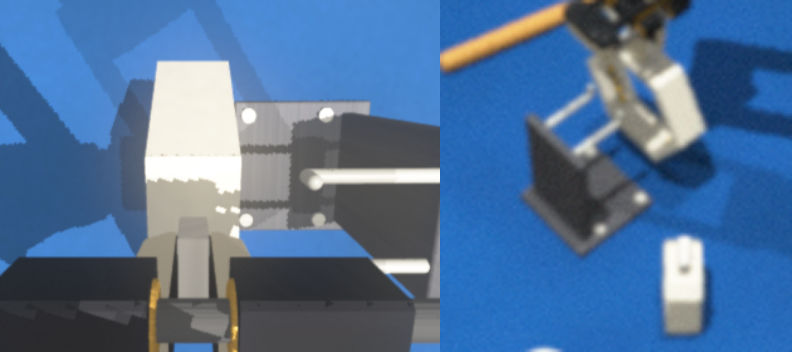

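The hexagon is level and the left peg tip at crop pixel (310,178) is clear of it. Cast into the tool frame, that tip lies at (25, 59) mm, against (25, 59) mm predicted from the seat. I'll insert.

Request:
drive_tool(targets="1 -0.05 0.4 0 0;1 0 0.7 0 0;1 0 0.8 0 0;1 0 0.8 0 0;1 0 0.8 0 0;1 0 0.7 0 0;1 0 0.5 0 0;1 0 0.25 0 0;1 0 0 0 0;1 0 0 0 0")

```text
t: 13.42
tcp_pos: [0.5709, -0.2065, 0.2167]
tcp_rot: [[-0.327, 0.945, -0.0], [0.945, 0.327, -0.0], [-0.0, -0.0, -1.0]]
wrist_force: [-0.6, 0.2, -3.0]
finger_gap: 0.122
gripper_force: 50.0
```

```bash
python3 go.py 0.572 -0.2065 0.188 19
```

```text
t 13.43 p [ 0.5709 -0.2065  0.2167] yaw 19.1 tilt 0.01 gap 11.4mm F [-0.6  0.2 -3. ]
units tool x,y,z: [-0.02  0.05  1.43]  turn units 0.001
```

Now I lower it and watch the force.

Request:
drive_tool(targets="1 0 0.05 0.5 0;1 0 0 0.4 0;1 0 0 0.3 0;1 0 0 0.15 0;1 0 0 0.05 0;1 0 0 0 0")

```text
t: 14.18
tcp_pos: [0.5723, -0.2061, 0.1888]
tcp_rot: [[-0.327, 0.945, 0.0], [0.945, 0.327, -0.0], [-0.0, 0.0, -1.0]]
wrist_force: [-0.1, 0.2, -1.9]
finger_gap: 0.123
gripper_force: 50.0
```

Request:
drive_tool(targets="1 0 0 0.05 0;1 0 0 0.05 0;1 0 0 0 0;1 0 0 0 0")

```text
t: 14.68
tcp_pos: [0.5724, -0.2062, 0.1878]
tcp_rot: [[-0.327, 0.945, 0.001], [0.945, 0.327, -0.001], [-0.001, 0.001, -1.0]]
wrist_force: [-1.8, 0.9, 5.8]
finger_gap: 0.127
gripper_force: 50.0
```

It is seated at the same height it was gripped at. I'll release and rise.

Request:
drive_tool(targets="0.35 0 0 0 0;0.35 0 0 0 0;0.35 0 0 0 0;0.35 0 0 0 0;0.35 0 0 -0.4 0;0.35 0 0 -1 0;0.35 0 0 -1 0;0.35 0 0 -1 0;0.35 0 0 -0.8 0;0.35 0 0 0 0")

```text
t: 15.92
tcp_pos: [0.5729, -0.2064, 0.2724]
tcp_rot: [[-0.327, 0.945, 0.003], [0.945, 0.327, -0.002], [-0.002, 0.002, -1.0]]
wrist_force: [0.4, 0.3, -0.7]
finger_gap: 0.322
gripper_force: 0.0
```

```bash
python3 go.py 0.5208 -0.0199 0.26 -20; python3 - <<'E'
from rig import arm,cams
import pickle,cv2,numpy as np
s=arm.observe();c=cams.capture('wrist')
S=cams.capture('scene');pickle.dump((s,c,S),open('pics/s3.pkl','wb'))
a=cv2.resize(c['frame'][60:340,130:480,::-1],(440,352));b=cv2.resize(S['frame'][120:240,220:340,::-1],(352,352),interpolation=cv2.INTER_CUBIC)
cv2.imwrite('pics/w3.png',np.hstack([a,b]))
E
```

```text
t 15.93 p [ 0.5729 -0.2064  0.2724] yaw 19.1 tilt 0.18 gap 30.0mm F [ 0.4  0.3 -0.7]
units tool x,y,z: [9.67 0.59 0.6 ]  turn units 0.434
```

View pics/w3.png

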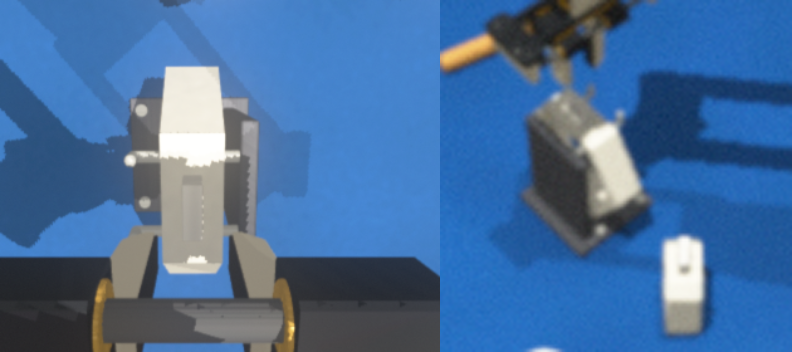

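The hexagon hangs level on the wide pegs with the gripper clear: tab at crop (193,215), one peg tip visible at (130,160). Next is the slim frame.

Request:
drive_tool(targets="0.3 0.6 0 0 0;0.3 1 0.06 0 0;0.3 1 0.06 0 0;0.3 1 0.06 0 0;0.3 1 0.06 0 0;0.3 1 0.06 0 0;0.3 1 0.07 0 0;0.3 1 0.07 0 0;0.3 1 0.07 0 0;0.3 1 0.07 0 0;0.3 0.1 0 0 0;0.3 0 0 0 0")

```text
t: 17.52
tcp_pos: [0.5198, -0.019, 0.2707]
tcp_rot: [[-0.327, 0.945, 0.0], [0.945, 0.327, -0.0], [-0.001, 0.0, -1.0]]
wrist_force: [0.9, 0.3, 0.2]
finger_gap: 0.348
gripper_force: 0.0
```

Request:
drive_tool(targets="0.3 0 0 0.3 0.11;0.3 0 0 0.5 0.11;0.3 0 0 0.6 0.11;0.3 0 0 0.6 0.1;0.3 0 0 0.6 0;0.3 0 0 0.4 0;0.3 0 0 0 0")

```text
t: 18.4
tcp_pos: [0.5193, -0.019, 0.21]
tcp_rot: [[0.334, 0.942, -0.001], [0.942, -0.334, 0.0], [-0.0, -0.001, -1.0]]
wrist_force: [-0.0, -0.1, 0.1]
finger_gap: 0.351
gripper_force: 0.0
```

```bash
python3 go.py 0.5208 -0.0199 0.1145 -20; cat > m3.py <<'E'
from h import *
from rig import arm,cams
s=arm.observe();c=cams.capture('wrist');pickle.dump((s,c),open('pics/w4.pkl','wb'))
# as world camera
H=c['hand_eye'];Rw=s['tcp_rot']@H[:3,:3];tw=s['tcp_rot']@H[:3,3]+s['tcp_pos']
c['R']=Rw.T;c['t']=-Rw.T@tw
for X in [(.5208,-.0199,.138)]: print('expected px',proj(c,X))
im=c['frame'];u,v=map(int,proj(c,(.5208,-.0199,.138)))
print(v,u); 
for r in range(max(v-75,0),v+25,7): print(r,' '.join('%3d'%im[r,q].min() for q in range(u-60,u+61,5)))
E
python3 m3.py
```

```text
t 18.40 p [ 0.5193 -0.019   0.21  ] yaw -19.5 tilt 0.08 gap 32.6mm F [-0.  -0.1  0.1]
units tool x,y,z: [-0.02  0.09  4.77]  turn units 0.005
expected px [284.82949306 224.37886463]
224 284
149  53  54  56  56  62  63  66  66  67  67  67  68  68  64  64  64  62  62  61  60  58  57  56  56  52
156  55  54  56  57  58  62  67  67  66  71  68  70  69  68  66  67  65  65  63  61  63  59  58  55  54
163  58  55  57  58  61  62  63  65 109 136 137 136 135 137 136 137 137  75  67  64  62  60  57  58  54
170  60  56  57  59  62  63  66  59 210 208 204 209 210 210 208 207 209 210  68  68  65  62  60  57  57
177  61  56  59  61  64  65  64  60 208 206 204 205 208 209 209 207 208 207  71  68  66  64  61  59  57
184  60  59  58  61  64  67  62  64 211 209 209 210 209 207 208 209 207 207  72  70  68  66  64  60  60
191  61  58  60  61  64  67  61  65 224 225 226 224 225 227 229 227 228 228  74  72  69  67  63  61  59
198  64  58  60  63  65  68  61  65 224 225 226 153 141 142 223 225 226 225  74  72  70  67  65  63  59
205  62  58  61  62  65  67  59  64 224 225 141 222 234 232 214 226 225 219  76  72  70  68  66  63  61
212  62  58  59  61  65  67  63  65 225 224 165 229 238 234 207 226 226 218  75  73  69  67  65  63  61
219  47  55  57  60  61  62  61  64 221 139 130 232 233 233 170 170 224 198  64  71  70  66  65  63  60
226  40  43  45  47  59  64  56  58 130 131 130 137 134 131 129 167 166 144  61  69  66  66  63  62  59
233  40  42  44  47  51  52  54  56 130 129 130 136 131 130 130 129 130  81  63  71  72  70  69  66  65
240  47  45  49  50  52  55  54  56 132 128 127 136 131 130 129 135 168  98  60  71  70  68  68  66  62
247  45  50 102 104 105  99  54  54 121 117 117 122 121 123 118 119 119  62  56 108 107 111  92  64  61
```

The tab is centred at column 285, against 284.8 expected, and the yaw is aligned. I'll descend and grip.

Request:
drive_tool(targets="0.3 0 0.09 0.6 0;0.3 0 0 1 0;0.3 0 0 1 0;0.3 0 0 1 0;0.3 0 0 0.7 0;0.3 0 0 0.3 0;0.3 0 0 0 0;1 0 0 0 0;1 0 0 0 0;1 0 0 0 0;1 0 0 0 0;1 0 0 0 0", force=50)

```text
t: 19.95
tcp_pos: [0.5217, -0.0196, 0.1191]
tcp_rot: [[0.336, 0.942, 0.001], [0.942, -0.336, -0.0], [0.0, 0.001, -1.0]]
wrist_force: [-0.3, 0.6, 4.2]
finger_gap: 0.126
gripper_force: 49.9
```

Request:
drive_tool(targets="1 0 0 -0.3 0;1 0 0 -0.7 0;1 0 0 -1 0;1 0 0 -1 -0.04;1 0 0 -1 -0.045;1 0 0 -0.6 0;1 0 0 -0.3 0;1 0 0 0 0")

```text
t: 20.95
tcp_pos: [0.5214, -0.0195, 0.2167]
tcp_rot: [[0.208, 0.978, 0.0], [0.978, -0.208, -0.0], [0.0, 0.0, -1.0]]
wrist_force: [0.1, 0.7, -0.9]
finger_gap: 0.121
gripper_force: 49.9
```

```bash
python3 go.py 0.5157 0.2553 0.217 -12
```

```text
t 20.95 p [ 0.5214 -0.0195  0.2167] yaw -12.0 tilt 0.01 gap 11.3mm F [ 0.1  0.7 -0.9]
units tool x,y,z: [ 1.338e+01 -3.140e+00 -1.000e-02]  turn units -0.000
```

Request:
drive_tool(targets="1 0.5 -0.3 0 0;1 1 -0.3 0 0;1 1 -0.3 0 0;1 1 -0.3 0 0;1 1 -0.3 0 0;1 1 -0.3 0 0;1 1 -0.3 0 0;1 1 -0.2 0 0;1 1 -0.2 0 0;1 1 -0.2 0 0;1 1 -0.2 0 0;1 1 -0.2 0 0")

```text
t: 22.45
tcp_pos: [0.5075, 0.2195, 0.216]
tcp_rot: [[0.207, 0.978, -0.002], [0.978, -0.207, -0.0], [-0.0, -0.001, -1.0]]
wrist_force: [-0.7, -0.1, -1.4]
finger_gap: 0.122
gripper_force: 49.9
```

Request:
drive_tool(targets="1 1 0 0 0;1 0.6 0 0 0;1 0.3 0 0 0;1 0 0 0 0;1 0 0 0 0")

```text
t: 23.08
tcp_pos: [0.5163, 0.255, 0.2166]
tcp_rot: [[0.208, 0.978, -0.0], [0.978, -0.208, -0.0], [-0.0, -0.0, -1.0]]
wrist_force: [-0.8, 0.3, -0.9]
finger_gap: 0.127
gripper_force: 49.9
```

```bash
python3 go.py 0.6135 0.2345 0.217 -12; cat > m4.py <<'E'
from h import *
from rig import arm,cams
s=arm.observe();c=cams.capture('wrist')
H=c['hand_eye'];Rw=s['tcp_rot']@H[:3,:3];tw=s['tcp_rot']@H[:3,3]+s['tcp_pos']
c['R']=Rw.T;c['t']=-Rw.T@tw;pickle.dump((s,c),open('pics/w5.pkl','wb'))
a=np.radians(-12);d=np.array([np.cos(a),np.sin(a),0]);n=np.array([-d[1],d[0],0])
seat=np.array([.6135,.2345,.17])
for sg in (1,-1):
    print('tip',proj(c,seat-.04*d+sg*.011*n+[0,0,.014]),'root',proj(c,seat+.034*d+sg*.011*n))
cv2.imwrite('pics/w5.png',cv2.resize(c['frame'][100:320,240:540,::-1],(800,587),interpolation=cv2.INTER_CUBIC))
E
python3 m4.py
```

```text
t 23.07 p [0.5163 0.255  0.2166] yaw -12.0 tilt 0.02 gap 11.8mm F [-0.8  0.3 -0.9]
units tool x,y,z: [ 0.01  4.97 -0.02]  turn units 0.000
tip [377.40989788 224.22969921] root [482.78121293 218.53577868]
tip [374.93684799 257.22252512] root [477.90952125 249.67490073]
```

View pics/w5.png

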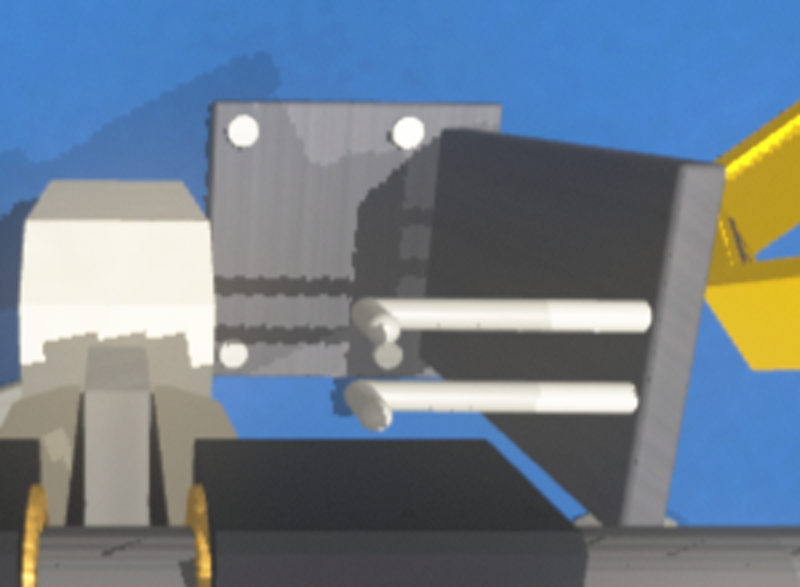

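The pegs run parallel to the tool's y axis. Their roots, at full-frame pixels (484,218) and (478,249), match the predicted (483,218.5) and (478,250), so the seat is right. I'll insert the slim frame.

Request:
drive_tool(targets="1 0 0.4 0 0;1 0 0.7 0 0;1 0 0.8 0 0;1 0 0.8 0 0;1 0 0.8 0 0;1 0 0.7 0 0;1 0 0.5 0 0;1 0 0.3 0 0;1 0 0 0 0;1 0 0 0 0")

```text
t: 24.38
tcp_pos: [0.6137, 0.235, 0.2167]
tcp_rot: [[0.207, 0.978, -0.0], [0.978, -0.207, 0.0], [0.0, -0.0, -1.0]]
wrist_force: [0.1, 0.4, -1.5]
finger_gap: 0.12
gripper_force: 49.9
```

```bash
python3 go.py 0.6135 0.2345 0.1911 -12
```

```text
t 24.38 p [0.6137 0.235  0.2167] yaw -11.9 tilt 0.01 gap 11.1mm F [ 0.1  0.4 -1.5]
units tool x,y,z: [-0.03 -0.    1.28]  turn units 0.001
```

Request:
drive_tool(targets="1 0 0 0.5 0;1 0 0 0.4 0;1 0 0 0.25 0;1 0 0 0.1 0;1 0 0 0 0;1 0 0 0.05 0;1 0 0 0 0")

```text
t: 25.25
tcp_pos: [0.6144, 0.2348, 0.1911]
tcp_rot: [[0.207, 0.978, 0.001], [0.978, -0.207, 0.0], [0.0, 0.001, -1.0]]
wrist_force: [0.3, 0.4, -0.1]
finger_gap: 0.122
gripper_force: 49.9
```

Request:
drive_tool(targets="1 0 0 0.05 0;1 0 0 0 0;1 0 0 0 0")

```text
t: 25.62
tcp_pos: [0.6144, 0.2348, 0.191]
tcp_rot: [[0.207, 0.978, 0.002], [0.978, -0.207, 0.0], [0.001, 0.002, -1.0]]
wrist_force: [-1.4, -0.8, 4.7]
finger_gap: 0.123
gripper_force: 49.9
```

It is borne by the pegs at the expected height of 0.191. I'll release, rise and back away.

Request:
drive_tool(targets="0.35 0 0 0 0;0.35 0 0 0 0;0.35 0 0 0 0;0.35 0 0 0 0;0.35 0 0 -0.4 0;0.35 0 0 -1 0;0.35 0 0 -1 0;0.35 0 0 -1 0;0.35 0 -0.5 -1 0;0.35 0 -1 -1 0;0.35 0 -1 0 0;0.35 0 -1 0 0")

```text
t: 27.12
tcp_pos: [0.5445, 0.2496, 0.2988]
tcp_rot: [[0.207, 0.978, 0.001], [0.978, -0.207, 0.0], [0.001, 0.001, -1.0]]
wrist_force: [0.1, -0.3, 0.6]
finger_gap: 0.325
gripper_force: 0.0
```

Request:
drive_tool(targets="0.35 0 -1 0 0;0.35 0 -1 0 0;0.35 0 -1 0 0;0.35 0 -1 0 0;0.35 0 -1 0 0;0.35 0 -0.8 0 0;0.35 0 -0.4 0 0;0.35 0 0 0 0;0.35 0 0 0 0;0.35 0 0 0 0;0.35 0 0 0 0;0.35 0 0 0 0")

```text
t: 28.62
tcp_pos: [0.4245, 0.2749, 0.2975]
tcp_rot: [[0.207, 0.978, -0.0], [0.978, -0.207, -0.0], [-0.0, -0.0, -1.0]]
wrist_force: [0.5, 0.0, 0.1]
finger_gap: 0.325
gripper_force: 0.0
```

```bash
cat > m5.py <<'E'
from h import *
from rig import arm,cams
T=cams.capture('top');S=cams.capture('scene');T0=pickle.load(open('pics/top0.pkl','rb'))
pickle.dump((T,S),open('pics/f.pkl','wb'))
print(arm.observe()['tcp_pos'],arm.observe()['wrist_force'])
for nm,z,sx,sy,yw in [('hex',.21,.572,-.2075,19),('slim',.21,.6135,.2345,-12)]:
    u,v=proj(T,(sx,sy,z)).astype(int);im=T['frame'][v-20:v+20,u-20:u+20].astype(int)
    m=((im[:,:,2]>=im[:,:,0]-2)&(im.min(2)>200)).astype(np.uint8)
    n,lab,st,ce=cv2.connectedComponentsWithStats(m)
    if n<2: print(nm,'no tab',im.min(2).max());continue
    i=1+st[1:,4].argmax();pix=np.argwhere(lab==i)[:,::-1]+[u-20,v-20]
    X=np.array([onz(T,*q,z) for q in pix]);(cx,cy),sz,an=cv2.minAreaRect((X[:,:2]*1e3).astype(np.float32))
    a=np.radians(yw);e=X.mean(0)[:2]-[sx,sy]
    print(nm,'n',st[i,4],'size',np.round(sz,1),'angle',an,'along',e@[np.cos(a),np.sin(a)],'across',e@[-np.sin(a),np.cos(a)])
d=cv2.absdiff(T['frame'],T0['frame']).max(2)
for nm,(x,y) in {'tin':(258,180),'glue':(97,221),'hammer':(453,250),'clamp':(212,294)}.items(): print(nm,'diff',d[y-20:y+20,x-20:x+20].mean())
E
python3 m5.py
```

```text
[0.42439033 0.27492935 0.29759208] [-0.09630646  0.03209931 -0.41484038]
hex n 62 size [10.7 33.8] angle 18.85093879699707 along 0.001764008037962517 across 0.0007926191202832838
slim n 66 size [33.6 11. ] angle 79.24671936035156 along 0.0006311679513099451 across 0.0001234307044409481
tin diff 4.068125
glue diff 43.53875
hammer diff 4.10375
clamp diff 18.703125
```

Both tabs are within 2 mm of their seats and aligned. The bottle and clamp differ from the first top view, probably because the arm covers them there. I'll check both in the scene view.

```bash
python3 - <<'E'
from h import *
T,S=pickle.load(open('pics/f.pkl','rb'));S0=pickle.load(open('pics/scene0.pkl','rb'))
d=cv2.absdiff(S['frame'],S0['frame']).max(2)
for nm,(x,y) in {'tin':(256,253),'glue':(348,353),'hammer':(252,126),'clamp':(354,254)}.items():
    print(nm,'diff',d[y-18:y+18,x-18:x+18].mean())
    for c in (S0,S):
        im=c['frame'][y-25:y+25,x-25:x+25].astype(int);m=(im[:,:,0]>110);print('  non-blue centroid',np.argwhere(m).mean(0).round(1),m.sum())
E
```

```text
tin diff 4.724537037037037
  non-blue centroid [25.1 24. ] 566
  non-blue centroid [25.2 24.1] 572
glue diff 5.345679012345679
  non-blue centroid [25.2 24.3] 491
  non-blue centroid [25.2 24.4] 501
hammer diff 5.385030864197531
  non-blue centroid [25.  27.3] 426
  non-blue centroid [25.5 27.5] 439
clamp diff 41.030092592592595
  non-blue centroid [29.4 22.7] 422
  non-blue centroid [29.3 20.5] 374
```

The tin, bottle and hammer have not moved. The clamp differs only by the arm's shadow, and nothing came below about 60 mm near it. I'm handing in.

```bash
python3 -c "
from rig import arm
print(arm.job_done())"
```

```text
the job is handed in; nothing more can be done
None
```

The job is handed in at about 29 s: the hexagon hangs on the wide-set pegs and the slim frame on the close-set pegs, each measured within 2 mm of its seat and aligned with its stand; the tin, bottle and hammer measured unmoved, the clamp was partly shadowed in the last picture but nothing came near it, and no verdict was returned.

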